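# Switch the stopper feed to the empty tray

## Task

The left tray of wooden ball stoppers is full: press down the raised right end of the yellow seesaw gate (the end by the empty blue tray) so that it rocks fully over, then push the red shutter plate sideways all the way open, so that all four stoppers roll down the right chute into the blue tray and come to rest there. Only press and push with a fingertip: do not touch, lift or carry the stoppers, and leave the jars, boxes and bottle standing where they are.

Things in the scene. Friction and masses are not known exactly. Their poses are not given: they have to be found in the camera images.
- station: Aluminium sorting station, turned by up to 20 degrees. A ramp 44 mm wide (upper end at x = -223 mm) leads down onto the middle of a yellow seesaw gate; a chute at each gate end (110 to 190 mm out, under 120 mm high) leads to a tray. Origin on the table under the gate's middle; x along the ramp away from the robot, y left along the gate, z up. Nothing on it is higher than 195 mm.
- gate (a joint): Yellow trough, 216 mm long (y), 56 mm wide, rocking about a pivot along station x, 115 mm above the table. In rad: positive = left (+y) end up, right end down; stops at -0.22 and 0.22; starts near -0.22. Top-heavy (dark weight, 30 mm wide, mid far edge, top 177 mm high): once past level it falls to the stop and stays there. Under 1 N at a pad rocks it.
- gate_pad_right (a point): Centre of the top face of the red thumb pad on the far (+x) edge of the gate at its right (-y) end, 88 mm from the pivot; the pad is 40 mm (y) by 44 mm (x). About 146 mm above the table at the start; pressing it down about 38 mm rocks the gate fully over.
- gate_pad_left (a point): The same at the gate's left (+y) end; low at the start.
- shutter (a joint): The red shutter blade across the ramp, 71 mm from the gate's middle, that holds the stoppers back. It slides sideways to station -y. Value in m: 0 closed (starts at 0 to 0.006), 0.046 fully open (a stop); slides against about 1.5 N of friction and stays where it is left; the way is clear from about 0.04.
- shutter_plate (a point): Point on the outer (+y) face of the shutter's red push plate, upright, 44 mm (x) by 56 mm high (136 to 192 mm above the table), 8 mm thick, on a rod left (+y) of the ramp; this point lies 20 mm below its top edge. Push the face in station -y, 46 mm from closed, to open.
- full_tray: Cardboard tray under the left chute, already full of stoppers; 130 x 130 x 70 mm, origin at the centre of its underside; axes as the station's.
- empty_tray: Blue tray under the right chute, empty; 130 x 130 x 70 mm outside, walls 4 mm; origin at the centre of its underside; axes as the station's.
- stopper1: Wooden ball stopper, 32 mm in diameter, 10 to 18 g, origin at its centre; number 1 in the queue on the ramp, counted from the shutter.
- stopper2: Wooden ball stopper, 32 mm in diameter, 10 to 18 g, origin at its centre; number 2 in the queue on the ramp, counted from the shutter.
- stopper3: Wooden ball stopper, 32 mm in diameter, 10 to 18 g, origin at its centre; number 3 in the queue on the ramp, counted from the shutter.
- stopper4: Wooden ball stopper, 32 mm in diameter, 10 to 18 g, origin at its centre; number 4 in the queue on the ramp, counted from the shutter.
- jar1: Candle jar with brass lid, 64 mm in diameter, 85 mm tall; a bystander. Origin at the centre of its underside.
- jar2: Candle jar with brass lid, 64 mm in diameter, 85 mm tall; a bystander. Origin at the centre of its underside.
- jar3: Candle jar with brass lid, 64 mm in diameter, 85 mm tall; a bystander. Origin at the centre of its underside.
- gift1: Gift box, 68 x 68 mm and 90 to 100 mm tall; a bystander. Origin at the centre of its underside.
- gift2: Gift box, 68 x 68 mm and 90 to 100 mm tall; a bystander. Origin at the centre of its underside.
- gift3: Gift box, 68 x 68 mm and 90 to 100 mm tall; a bystander. Origin at the centre of its underside.
- diffuser: Amber bottle with wooden cap, 52 mm in diameter, 120 mm tall; a bystander. Origin at the centre of its underside.

How it is judged:
By the outcome, as a careful person would: the job done as asked, in the order asked, and still so for the second after the job is handed in, with the robot touching nothing.
It also fails if it takes over 43 s, if anything falls off the work surface, if the arm or the gripper's body presses on something with over 40 N, if the wrist force passes 120 N, or if a joint passes its speed limit or range.

## Robot

A 6-joint arm with a two-finger parallel gripper is mounted at the origin on the work surface. World frame = base frame: x ahead of the robot, y to its left, z up, the work surface at z = 0. Lengths are in m, angles in rad, forces in N, time in s.
With the tool pointing down it reaches from about 0.3 to 0.875 m from the base axis. Payload 6.4 kg.
Tool frame: the origin (TCP) lies midway between the tips of the shut fingers; the grasp point (between the pads) lies 19 mm behind it (ctrl.pinch_z is the distance from the TCP to the grasp point, in m); z points along the fingers, y is the line along which they close (so a half turn about z gives the same grasp; the last joint's range is limited). The gripper opens to 85 mm and grips with 20 to 120 N. Pads are 22 mm wide; open, the fingers measure 114 mm over their backs; the gripper's body (76 mm by 85 mm) begins 54 mm behind the grasp point. The pads swing forward as they close: fully open they stand 13 mm farther back than shut.
Start: joints at [-1.408, 0.181, 1.607, -0, 1.354, -0.206], TCP at [0.207, -0.536, 0.231] pointing down, gripper open.
Joint ranges: [-2.99, 2.99], [-0.89, 2.07], [0.3, 2.58], [-1.14, 4.28], [0, 2.63], [-3.12, 3.12]. Speed limits (rad/s): [2.57, 2.57, 3.01, 3.14, 3.14, 3.14].

## Interface

Orientations are given as a unit quaternion [w, x, y, z].
In Python, from bench import ctrl gives the robot as it stands.
- The arm moves only by the tool apply_moves, never from a script. Its argument "moves" is a list of rows, each an object with "jaw": the opening, from 0 (shut) to 1 (fully open); "offset": the shift along the tool's x, y, z in mm, a list of three; "rot": the turn, a rotation vector about the tool's x, y, z in degrees, a list of three. In form: [{"jaw": jaw, "offset": [dx, dy, dz], "rot": [ax, ay, az]}, ...]. A call has exactly 5 rows; each row shifts and turns the commanded pose from where the row before left it, along the tool's axes as they then stand; what a row does not reach is not made up. A row lasts 1/8 s, in which the tool goes at most 62.5 mm and 10.7 degrees, less where a joint would pass 70% of its speed; a pose out of reach is approached as far as the arm can. A call is refused whole if a number of a shift passes 62.5 or a number of a turn 10.7, either way. A call with a gripper value outside its range is refused whole. The fingers move at their own pace and stop on an object; the grip force is fixed at half the most. Time passes only in rows, so rows that do not move let the fingers close, or fill a call up. It gives the time, the measured TCP pose, the force, the opening and the grip force at its end, in the units of the state.
- ctrl.get_obs(): the state, without advancing time (a new reading comes with each control period).
- ctrl.camera(name): name is "side" or "top" or "wrist"; returns (picture, depth): 420x560x3 uint8, red, green, blue; 420x560 float32, m along the optical axis (not along the pixel's ray), 0 where there is no reading.
- ctrl.camera_params(name): a dict with "K" (3x3 intrinsics, pixels), "cam_to_world" (4x4, takes a point from camera to world coordinates); the wrist camera has in their place "mount" (4x4, takes a point from camera to tool coordinates, whose origin is the TCP and whose axes are the flange's). Camera axes: x right, y down, z forward; pixel columns grow to the right and rows downward; lengths in m; the calibration is good to about 2 mm. A picture is of the moment at which its call begins: read the wrist's pose just before it. camera_params takes no time and is no camera call.
- ctrl.hand_in(): hands the job in; it is judged then, once.
Trained networks look in the newest picture that a camera, given by its name, has taken for a name from the list of things; names that differ only in an ending like _2 or _b are one class to them, and where a whole thing is asked for, a point or a joint stands for the part that bears it (a point fixed in the world has none). Each returns a list of dicts, best first, with "score" (0 to 1); they miss things now and then, are a little off and sometimes report something else, mostly with a low value. They report only what shows in the picture. A call takes as long as a camera call.
- ctrl.outline_of(camera, target): "region" (420x560 bool, what is visible of it) and "position" ([column, row] in pixels, amid what is visible of it).
The state is a dict: "time_s": time; "q": joint angles; "dq": joint speeds; "joint_efforts": joint torques, N m; "eef_pos": TCP position; "eef_rot": TCP orientation; "wrist_force": force on the tool from outside, world axes, zero at the start; "torque": the same for the moment, N m; "opening": opening from 0.0 (shut) to 1.0 (fully open); "grasp_force": force on a finger pad.
Only numpy, scipy, OpenCV 4.12 (cv2) and the standard library are available. Lean on these libraries where they do the work, as an engineer would, in place of code of your own. Each camera call takes 0.05 s, during which the arm holds its last target. There are 200 camera calls.

## Working session

There is one attempt and no reset: what is moved stays moved. The work goes in short steps, Python scripts to look and compute and a tool call to move; the robot and the scene stay as the last step left them, time stands still between calls to the robot, and variables do not carry over. Pictures are saved under pics/ and viewed, at most 10 in all, crops included, and the job is handed in when it is done.

Besides the shell and the picture viewer there is one more tool, called after ">>>" as name(argument=value, ...) on one line, values as JSON. apply_moves: Moves the arm, as the interface text tells. Its arguments: {"type":"object","properties":{"moves":{"type":"array"}},"required":["moves"]}

```bash
mkdir -p pics && cat > h.py <<'E'
import numpy as np, cv2
from bench import ctrl
def cloud(cam, depth):
    p=ctrl.camera_params(cam);K=np.array(p["K"]);T=np.array(p["cam_to_world"])
    v,u=np.mgrid[:420,:560]
    P=np.stack([(u-K[0,2])/K[0,0]*depth,(v-K[1,2])/K[1,1]*depth,depth],-1)
    W=P@T[:3,:3].T+T[:3,3]; W[depth<=0]=np.nan
    return W
E
python3 - <<'E'
from h import *
out=[]
for c in("top","side"):
    im,d=ctrl.camera(c); out.append(im)
    W=cloud(c,d); np.save(f"{c}.npy",W); 
    for t in("gate_pad_right","gate_pad_left","shutter_plate","gate","station","empty_tray","full_tray","stopper1","diffuser","jar1","gift1"):
        for r in ctrl.outline_of(c,t)[:4]:
            m=r["region"]; 
            print(c,t,round(r["score"],2),np.round(r["position"]),np.round(np.nanmedian(W[m],0),3),np.round(np.nanpercentile(W[m][:,2],97),3),m.sum())
    cv2.imwrite(f"pics/{c}0.png",im[:,:,::-1])
o=ctrl.get_obs();print(o["time_s"],o["eef_pos"],o["eef_rot"])
E
```

```text
top gate_pad_right 0.8 [299. 204.] [ 0.603 -0.043  0.13 ] 0.173 1955
top gate_pad_right 0.18 [299. 215.] [ 0.581 -0.043  0.064] 0.178 8985
top gate_pad_left 0.64 [298. 208.] [ 0.603 -0.042  0.13 ] 0.173 1880
top shutter_plate 0.74 [279. 231.] [0.515 0.02  0.184] 0.194 146
top gate 0.58 [297. 205.] [ 0.604 -0.043  0.129] 0.173 2017
top station 0.59 [301. 213.] [ 0.58  -0.043  0.063] 0.178 9206
top empty_tray 0.96 [380. 207.] [ 0.62  -0.309  0.006] 0.071 1728
top empty_tray 0.44 [286. 233.] [ 0.515 -0.005  0.183] 0.193 183
top full_tray 0.96 [223. 224.] [0.564 0.205 0.041] 0.071 1820
top stopper1 0.64 [304. 236.] [ 0.501 -0.054  0.168] 0.175 96
top stopper1 0.6 [307. 247.] [ 0.469 -0.057  0.174] 0.179 91
top stopper1 0.52 [308. 271.] [ 0.407 -0.063  0.185] 0.191 90
top stopper1 0.45 [309. 261.] [ 0.438 -0.061  0.179] 0.187 109
top diffuser 0.61 [127. 253.] [0.46  0.477 0.082] 0.122 328
top diffuser 0.48 [306. 247.] [ 0.47  -0.056  0.175] 0.179 71
top jar1 0.81 [449. 257.] [ 0.453 -0.511  0.082] 0.089 477
top jar1 0.66 [275. 180.] [0.698 0.03  0.082] 0.089 383
top gift1 0.7 [446. 215.] 
[... 239 characters left out ...]
eft 0.87 [296. 212.] [ 0.633 -0.044  0.159] 0.181 166
side gate 0.87 [293. 211.] [ 0.633 -0.043  0.154] 0.181 290
side station 0.62 [294. 261.] [ 0.565 -0.089  0.015] 0.542 1080
side jar1 0.77 [374. 348.] [ 0.441 -0.532  0.071] 0.091 656
side jar1 0.68 [230. 253.] [0.413 0.046 0.052] 0.09 296
side jar1 0.68 [330. 221.] [ 0.737 -0.121  0.098] 0.108 468
side jar1 0.49 [298. 206.] [0.723 0.011 0.086] 0.175 82
side gift1 0.91 [399. 317.] [ 0.569 -0.515  0.09 ] 0.106 1011
side gift1 0.73 [329. 220.] [ 0.736 -0.121  0.098] 0.108 459
side gift1 0.46 [283. 303.] [ 0.415 -0.211  0.015] 0.033 51
1.2 [ 0.20732822 -0.53633222  0.23126738] [-2.02693366e-05  9.83038541e-01  1.83399093e-01  6.16452061e-06]
```

View pics/top0.png

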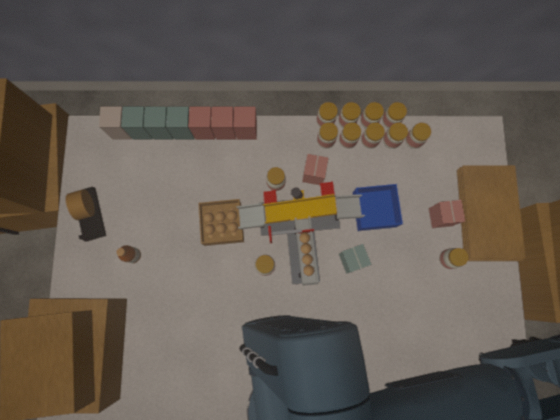

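View pics/side0.png

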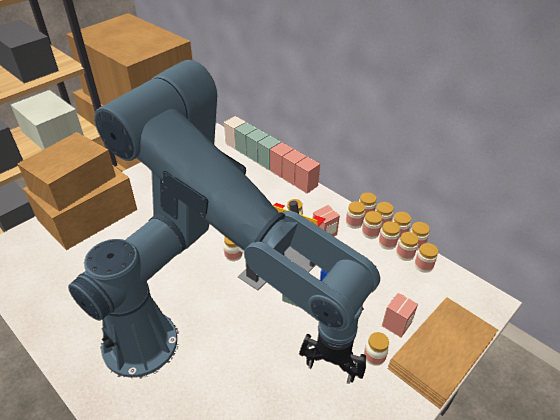

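The top view shows the station turned about 6°. The right pad is near px (327,188), the left pad near (270,197), the shutter plate near (270,232), and the stoppers near (306,235–271). Next I'll locate the red parts more exactly.

```bash
python3 - <<'E'
from h import *
im=cv2.imread("pics/top0.png");W=np.load("top.npy")
hsv=cv2.cvtColor(im,cv2.COLOR_BGR2HSV)
m=(((hsv[...,0]<6)|(hsv[...,0]>174))&(hsv[...,1]>190)&(hsv[...,2]>80)).astype(np.uint8)
n,l,s,c=cv2.connectedComponentsWithStats(m)
for i in range(1,n):
    if s[i,4]>8:
        P=W[l==i];P=P[P[:,2]>.05]
        print(s[i],np.round(np.median(P,0),3),np.round(np.percentile(P,3,0),3),np.round(np.percentile(P,97,0),3))
# empty tray rim
B=W[(hsv[...,0]>105)&(hsv[...,0]<128)&(hsv[...,1]>150)];B=B[(B[:,2]>.062)&(B[:,2]<.08)]
print(cv2.minAreaRect(B[:,:2].astype(np.float32)))
cv2.imwrite("pics/crop.png",cv2.resize(im[160:290,195:405],None,fx=3.8,fy=3.8,interpolation=cv2.INTER_CUBIC))
E
```

```text
[325 183   7   4  11] [ 0.662 -0.131  0.149] [ 0.657 -0.137  0.142] [ 0.666 -0.121  0.153]
[322 187   5   3   9] [ 0.652 -0.117  0.143] [ 0.648 -0.121  0.138] [ 0.657 -0.111  0.149]
[323 191   8   3  11] [ 0.64  -0.122  0.145] [ 0.636 -0.133  0.142] [ 0.644 -0.113  0.149]
((0.5552082061767578, -0.2757653295993805), (0.07776083797216415, 0.010638436302542686), 83.17952728271484)
```

View pics/crop.png

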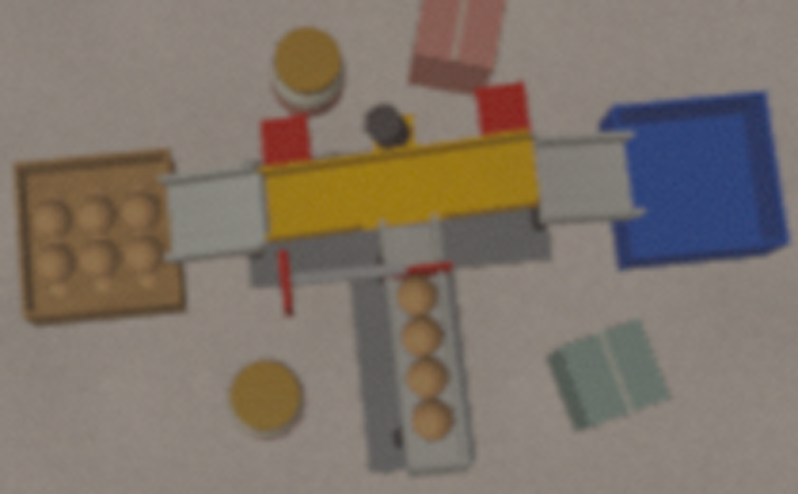

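The crop shows the right pad at (503,110), the left pad at (286,141), the plate's top edge at (286,282), the weight at (385,122) and four stoppers behind the shutter. Now I'll turn these into world positions.

```bash
cat >> h.py <<'E'
def ray(cam,u,v,z):
    p=ctrl.camera_params(cam);K=np.array(p["K"]);T=np.array(p["cam_to_world"])
    d=T[:3,:3]@np.linalg.inv(K)@[u,v,1]; o=T[:3,3]
    return o+d*(z-o[2])/d[2]
def totool(target):
    from scipy.spatial.transform import Rotation as R
    o=ctrl.get_obs();q=o["eef_rot"]
    r=R.from_quat(np.r_[q[1:],q[0]])
    return r.inv().apply(np.array(target)-o["eef_pos"])*1000, o
E
python3 - <<'E'
from h import *
W=np.load("top.npy")
P={}
for n,c,z in(("R",(503,110),.146),("L",(286,141),.108),("plate_top",(286,282),.192),("st1",(417,295),.17),("st4",(432,420),.19),("blade",(430,268),.18)):
    u,v=195+c[0]/3.8-.4,160+c[1]/3.8-.4
    P[n]=ray("top",u,v,z); w=W[int(v)-1:int(v)+2,int(u)-1:int(u)+2].reshape(-1,3)
    print(n,np.round(P[n],3),np.round(np.nanmedian(w,0),3))
d=P["R"]-P["L"];yaw=np.arctan2(d[0],-d[1]);print("yaw",np.degrees(yaw),np.hypot(*d[:2]))
print(totool([*P["R"][:2],.2])[0])
s=P["st1"]-P["st4"];print(np.degrees(np.arctan2(s[1],s[0])))
E
```

```text
R [ 0.65  -0.125  0.146] [ 0.652 -0.123  0.147]
L [0.634 0.045 0.108] [0.636 0.048 0.106]
plate_top [0.508 0.043 0.192] [0.511 0.045 0.189]
st1 [ 0.501 -0.055  0.17 ] [ 0.501 -0.054  0.173]
st4 [ 0.407 -0.064  0.19 ] [ 0.407 -0.063  0.189]
blade [ 0.52  -0.064  0.18 ] [ 0.521 -0.063  0.171]
yaw 5.5549357075414685 0.17139531248150358
[ 561.2501515  -223.73125312   31.28676594]
5.323741169500412
```

>>> apply_moves(moves=[{"jaw": 0, "offset": [50, -20, 0], "rot": [0, 0, 0]}, {"jaw": 0, "offset": [55, -22, 0], "rot": [0, 0, 0]}, {"jaw": 0, "offset": [55, -22, 0], "rot": [0, 0, 0]}, {"jaw": 0, "offset": [55, -22, 0], "rot": [0, 0, 0]}, {"jaw": 0, "offset": [55, -22, 0], "rot": [0, 0, 0]}])

```text
time_s: 1.82
eef_pos: [0.4215, -0.3369, 0.2316]
eef_rot: [0.0, 0.983, 0.183, 0.0]
wrist_force: [0.3, -0.2, -0.6]
opening: -0.0
grasp_force: 0.0
```

>>> apply_moves(moves=[{"jaw": 0, "offset": [55, -22, 0], "rot": [0, 0, 0]}, {"jaw": 0, "offset": [55, -22, 0], "rot": [0, 0, 0]}, {"jaw": 0, "offset": [55, -22, 0], "rot": [0, 0, 0]}, {"jaw": 0, "offset": [30, -12, 0], "rot": [0, 0, 8]}, {"jaw": 0, "offset": [0, 0, 0], "rot": [0, 0, 7.6]}])

```text
time_s: 2.45
eef_pos: [0.5755, -0.1929, 0.2311]
eef_rot: [-0.0, 0.999, 0.048, 0.0]
wrist_force: [0.3, -0.1, -0.0]
opening: 0.001
grasp_force: 0.0
```

```bash
python3 - <<'E'
from h import *
t,o=totool([.651,-.124,.147]);print(t,o["eef_pos"],o["eef_rot"],o["time_s"],o["opening"],o["wrist_force"])
E
```

```text
[ 81.70781746 -61.30920549  84.13103846] [ 0.57551459 -0.1928821   0.23108464] [-2.21217232e-04  9.98852886e-01  4.78837247e-02  1.11627856e-04] 2.45 0.0012337285516480032 [ 0.26468652 -0.1031378  -0.01316201]
```

>>> apply_moves(moves=[{"jaw": 0, "offset": [40, -30, 0], "rot": [0, 0, 0]}, {"jaw": 0, "offset": [40, -30, 0], "rot": [0, 0, 0]}, {"jaw": 0, "offset": [2, -1, 30], "rot": [0, 0, 0]}, {"jaw": 0, "offset": [0, 0, 30], "rot": [0, 0, 0]}, {"jaw": 0, "offset": [0, 0, 10], "rot": [0, 0, 0]}])

```text
time_s: 3.08
eef_pos: [0.6484, -0.1259, 0.1587]
eef_rot: [-0.001, 0.999, 0.048, -0.002]
wrist_force: [-1.0, -0.4, -0.6]
opening: -0.001
grasp_force: 0.0
```

```bash
python3 - <<'E'
from h import *
t,o=totool([.651,-.124,.147]);print(t,o["eef_pos"],o["wrist_force"])
im,d=ctrl.camera("side");cv2.imwrite("pics/s1.png",cv2.resize(im[130:330,170:430],None,fx=3,fy=3)[:,:,::-1])
E
```

```text
[ 2.77384344 -1.63835034 11.70759368] [ 0.64844317 -0.12591648  0.15871477] [-0.99146476 -0.36940662 -0.57827977]
```

View pics/s1.png

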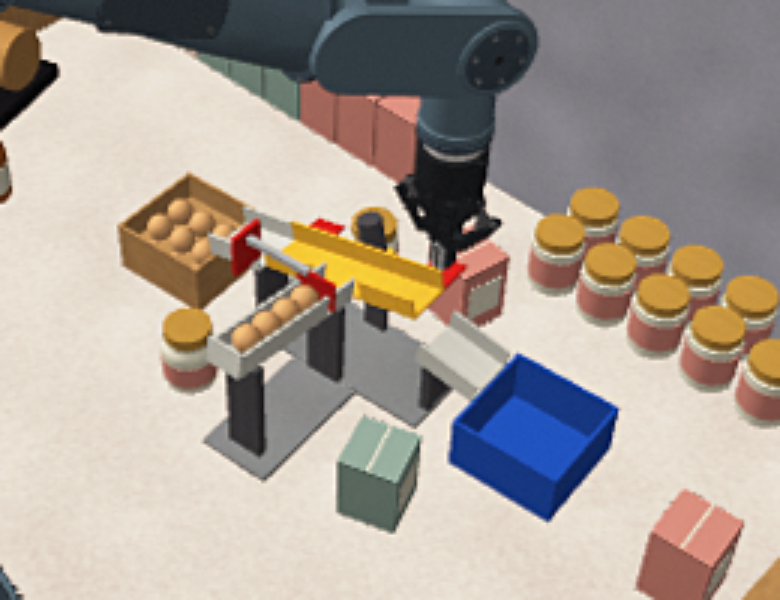

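The fingertip is just above the raised right pad, at about (440,265) in the crop. I'll press it now.

>>> apply_moves(moves=[{"jaw": 0, "offset": [2, -1, 10], "rot": [0, 0, 0]}, {"jaw": 0, "offset": [0, 0, 10], "rot": [0, 0, 0]}, {"jaw": 0, "offset": [0, 0, 10], "rot": [0, 0, 0]}, {"jaw": 0, "offset": [0, 0, 10], "rot": [0, 0, 0]}, {"jaw": 0, "offset": [0, 0, 6], "rot": [0, 0, 0]}])

```text
time_s: 3.75
eef_pos: [0.6512, -0.1253, 0.1143]
eef_rot: [-0.0, 0.999, 0.048, -0.0]
wrist_force: [0.3, 0.3, -0.2]
opening: -0.002
grasp_force: 0.0
```

>>> apply_moves(moves=[{"jaw": 0, "offset": [0, 0, 3], "rot": [0, 0, 0]}, {"jaw": 0, "offset": [0, 0, 0], "rot": [0, 0, 0]}, {"jaw": 0, "offset": [0, 0, 0], "rot": [0, 0, 0]}, {"jaw": 0, "offset": [0, 0, -30], "rot": [0, 0, 0]}, {"jaw": 0, "offset": [0, 0, -50], "rot": [0, 0, 0]}])

```text
time_s: 4.38
eef_pos: [0.6503, -0.125, 0.1911]
eef_rot: [-0.001, 0.999, 0.048, -0.002]
wrist_force: [0.7, -0.4, 0.1]
opening: 0.0
grasp_force: 0.0
```

```bash
python3 - <<'E'
from h import *
im,d=ctrl.camera("side");cv2.imwrite("pics/s2.png",cv2.resize(im[130:330,170:430],None,fx=3,fy=3)[:,:,::-1])
# plate top centre (.510,.044,.19); station y dir (-.095,.9955); standoff
y=np.array([-.095,.9955,0]);x=np.array([.9955,.095,0])
for s in(.05,.02,-.03): print(s,totool(np.array([.510,.044,.165])+s*y)[0])
print(totool([0,0,0])[1]["eef_pos"])
E
```

```text
0.05 [-127.73657903 -233.75628465   34.21787936]
0.02 [-127.78610435 -203.7559285    34.34789004]
-0.03 [-127.86864654 -153.7553349    34.56457451]
[ 0.65465627 -0.12642219  0.20133817]
```

View pics/s2.png

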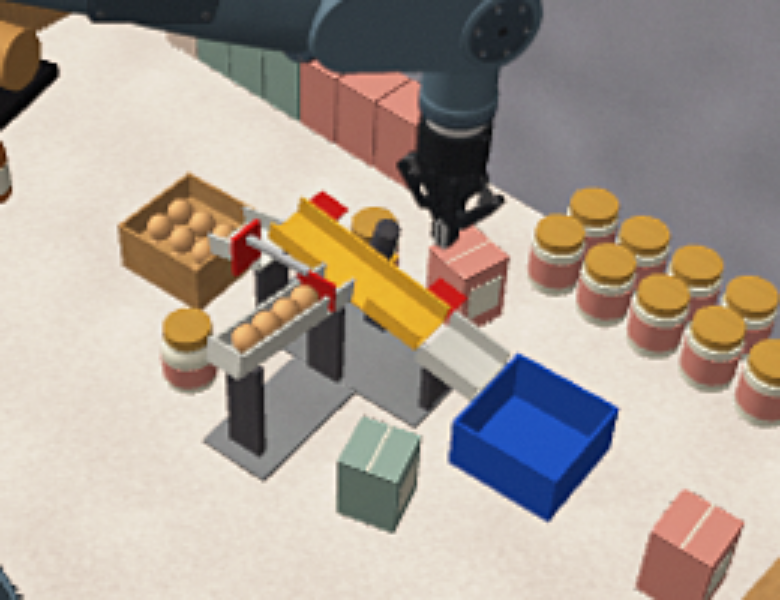

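The gate has rocked fully over with its right end down, and nothing else has moved. Now I'll go over to the left side of the shutter plate.

>>> apply_moves(moves=[{"jaw": 0, "offset": [0, 0, -50], "rot": [0, 0, 0]}, {"jaw": 0, "offset": [0, -50, 0], "rot": [0, 0, 0]}, {"jaw": 0, "offset": [-28, -50, 0], "rot": [0, 0, 0]}, {"jaw": 0, "offset": [-35, -50, 0], "rot": [0, 0, 0]}, {"jaw": 0, "offset": [-35, -50, 0], "rot": [0, 0, 0]}])

```text
time_s: 5.05
eef_pos: [0.5338, 0.0655, 0.2427]
eef_rot: [-0.0, 0.999, 0.048, 0.001]
wrist_force: [0.3, -0.2, 0.1]
opening: 0.002
grasp_force: 0.0
```

>>> apply_moves(moves=[{"jaw": 0, "offset": [-30, -44, 0], "rot": [0, 0, 0]}, {"jaw": 0, "offset": [0, 0, 0], "rot": [0, 0, 0]}, {"jaw": 0, "offset": [0, 0, 40], "rot": [0, 0, 0]}, {"jaw": 0, "offset": [0, 0, 40], "rot": [0, 0, 0]}, {"jaw": 0, "offset": [0, 0, 0], "rot": [0, 0, 0]}])

```text
time_s: 5.68
eef_pos: [0.499, 0.1044, 0.1597]
eef_rot: [-0.0, 0.999, 0.048, -0.003]
wrist_force: [-1.0, 0.6, 0.3]
opening: 0.001
grasp_force: 0.0
```

```bash
python3 - <<'E'
from h import *
im,d=ctrl.camera("top");W=cloud("top",d)
cv2.imwrite("pics/t3.png",cv2.resize(im[160:290,195:405],None,fx=3.8,fy=3.8)[:,:,::-1])
y=np.array([-.095,.9955,0])
for s in(.02,-.03): print(s,totool(np.array([.510,.044,.168])+s*y)[0])
o=ctrl.get_obs();print(o["eef_pos"],o["eef_rot"],o["wrist_force"])
E
```

```text
0.02 [ 3.58727856 41.11896543 -6.09847258]
-0.03 [ 3.55326744 91.12008498 -6.10195368]
[0.50058258 0.10449635 0.16191186] [ 1.38945262e-05  9.98851969e-01  4.78923751e-02 -1.03126722e-03] [ 0.14860987 -0.60489794 -0.03870805]
```

View pics/t3.png

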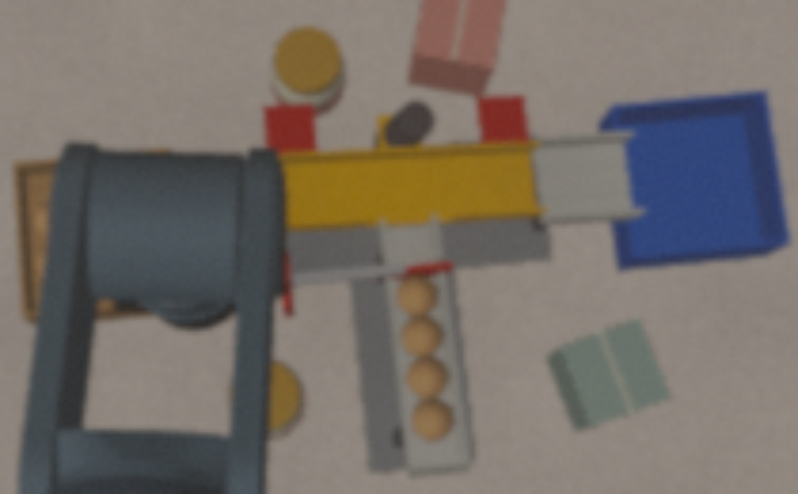

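>>> apply_moves(moves=[{"jaw": 0, "offset": [3, 15, -5], "rot": [0, 0, 0]}, {"jaw": 0, "offset": [0, 15, 0], "rot": [0, 0, 0]}, {"jaw": 0, "offset": [0, 12, 0], "rot": [0, 0, 0]}, {"jaw": 0, "offset": [0, 12, 0], "rot": [0, 0, 0]}, {"jaw": 0, "offset": [0, 12, 0], "rot": [0, 0, 0]}])

```text
time_s: 6.35
eef_pos: [0.5103, 0.039, 0.1676]
eef_rot: [-0.0, 0.999, 0.048, 0.0]
wrist_force: [0.5, 2.4, 1.0]
opening: -0.002
grasp_force: 1.0
```

>>> apply_moves(moves=[{"jaw": 0, "offset": [0, 10, 0], "rot": [0, 0, 0]}, {"jaw": 0, "offset": [0, 5, 0], "rot": [0, 0, 0]}, {"jaw": 0, "offset": [0, 3, 0], "rot": [0, 0, 0]}, {"jaw": 0, "offset": [0, 0, 0], "rot": [0, 0, 0]}, {"jaw": 0, "offset": [0, 0, 0], "rot": [0, 0, 0]}])

```text
time_s: 6.98
eef_pos: [0.5115, 0.0219, 0.167]
eef_rot: [0.0, 0.999, 0.048, -0.0]
wrist_force: [1.1, -0.2, 0.2]
opening: -0.004
grasp_force: 0.0
```

>>> apply_moves(moves=[{"jaw": 0, "offset": [0, 3, 0], "rot": [0, 0, 0]}, {"jaw": 0, "offset": [0, 3, 0], "rot": [0, 0, 0]}, {"jaw": 0, "offset": [0, 2, 0], "rot": [0, 0, 0]}, {"jaw": 0, "offset": [0, 1, 0], "rot": [0, 0, 0]}, {"jaw": 0, "offset": [0, 0, 0], "rot": [0, 0, 0]}])

```text
time_s: 7.6
eef_pos: [0.5118, 0.0182, 0.1671]
eef_rot: [-0.005, 0.999, 0.049, -0.0]
wrist_force: [-1.8, 22.4, 4.3]
opening: -0.003
grasp_force: 11.6
```

```bash
python3 - <<'E'
from h import *
im,d=ctrl.camera("side");cv2.imwrite("pics/s4.png",cv2.resize(im[130:330,170:430],None,fx=3,fy=3)[:,:,::-1])
o=ctrl.get_obs();print(o["eef_pos"],o["wrist_force"])
E
```

```text
[0.51176596 0.01822252 0.16712053] [-1.37162713 22.79137818  5.19037348]
```

View pics/s4.png

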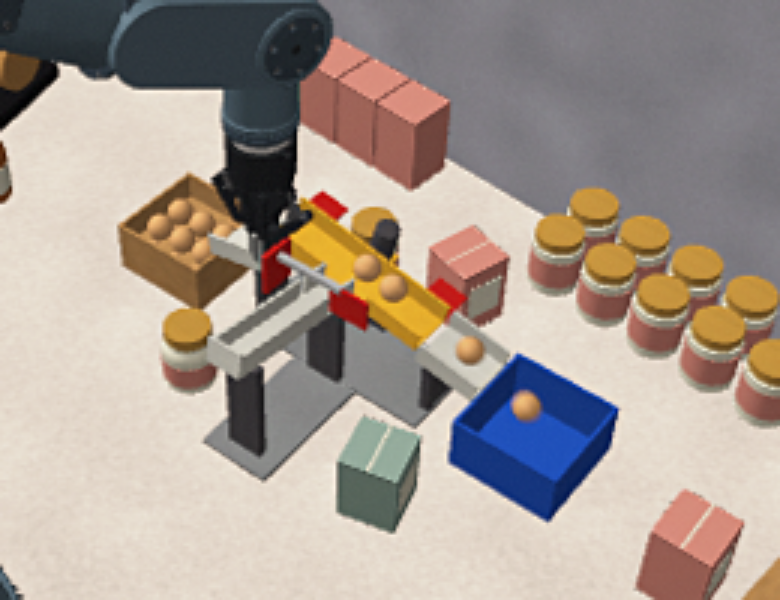

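The shutter is against its stop (22 N). The stoppers are rolling: one is in the blue tray, one on the chute and two on the gate. I'll back off and rise.

>>> apply_moves(moves=[{"jaw": 0, "offset": [0, -15, 0], "rot": [0, 0, 0]}, {"jaw": 0, "offset": [0, -25, 0], "rot": [0, 0, 0]}, {"jaw": 0, "offset": [0, -20, 0], "rot": [0, 0, 0]}, {"jaw": 0, "offset": [0, 0, -40], "rot": [0, 0, 0]}, {"jaw": 0, "offset": [0, 0, -50], "rot": [0, 0, 0]}])

```text
time_s: 8.28
eef_pos: [0.5059, 0.0727, 0.2571]
eef_rot: [0.0, 0.999, 0.049, -0.002]
wrist_force: [0.9, -0.5, 0.0]
opening: -0.0
grasp_force: 0.0
```

>>> apply_moves(moves=[{"jaw": 0, "offset": [0, 0, 0], "rot": [0, 0, 0]}, {"jaw": 0, "offset": [0, 0, 0], "rot": [0, 0, 0]}, {"jaw": 0, "offset": [0, 0, 0], "rot": [0, 0, 0]}, {"jaw": 0, "offset": [0, 0, 0], "rot": [0, 0, 0]}, {"jaw": 0, "offset": [0, 0, 0], "rot": [0, 0, 0]}])

```text
time_s: 8.9
eef_pos: [0.5066, 0.0725, 0.2566]
eef_rot: [-0.0, 0.999, 0.048, -0.001]
wrist_force: [-0.1, -0.4, 0.6]
opening: 0.001
grasp_force: 0.0
```

>>> apply_moves(moves=[{"jaw": 0, "offset": [0, 0, 0], "rot": [0, 0, 0]}, {"jaw": 0, "offset": [0, 0, 0], "rot": [0, 0, 0]}, {"jaw": 0, "offset": [0, 0, 0], "rot": [0, 0, 0]}, {"jaw": 0, "offset": [0, 0, 0], "rot": [0, 0, 0]}, {"jaw": 0, "offset": [0, 0, 0], "rot": [0, 0, 0]}])

```text
time_s: 9.52
eef_pos: [0.5069, 0.0726, 0.2573]
eef_rot: [-0.0, 0.999, 0.048, 0.0]
wrist_force: [-0.1, -0.4, -0.3]
opening: -0.005
grasp_force: 0.0
```

>>> apply_moves(moves=[{"jaw": 0, "offset": [0, 0, 0], "rot": [0, 0, 0]}, {"jaw": 0, "offset": [0, 0, 0], "rot": [0, 0, 0]}, {"jaw": 0, "offset": [0, 0, 0], "rot": [0, 0, 0]}, {"jaw": 0, "offset": [0, 0, 0], "rot": [0, 0, 0]}, {"jaw": 0, "offset": [0, 0, 0], "rot": [0, 0, 0]}])

```text
time_s: 10.15
eef_pos: [0.5069, 0.0725, 0.2573]
eef_rot: [-0.0, 0.999, 0.048, 0.0]
wrist_force: [-0.1, 0.5, -0.9]
opening: -0.005
grasp_force: 0.0
```

```bash
python3 - <<'E'
from h import *
def balls():
    im,d=ctrl.camera("top"); ctrl_r=ctrl.outline_of("top","stopper1")
    return im,[np.round(r["position"],1).tolist() for r in ctrl_r if r["score"]>.3]
print(balls()[1])
im,d=ctrl.camera("side");cv2.imwrite("pics/s5.png",cv2.resize(im[130:330,170:430],None,fx=3,fy=3)[:,:,::-1])
for _ in range(8): ctrl.camera("top")
print(balls()[1])
E
```

```text
[[392.3, 219.7], [377.8, 203.0]]
[[385.8, 194.5], [379.3, 202.1], [391.3, 218.4], [298.8, 231.5]]
```

View pics/s5.png

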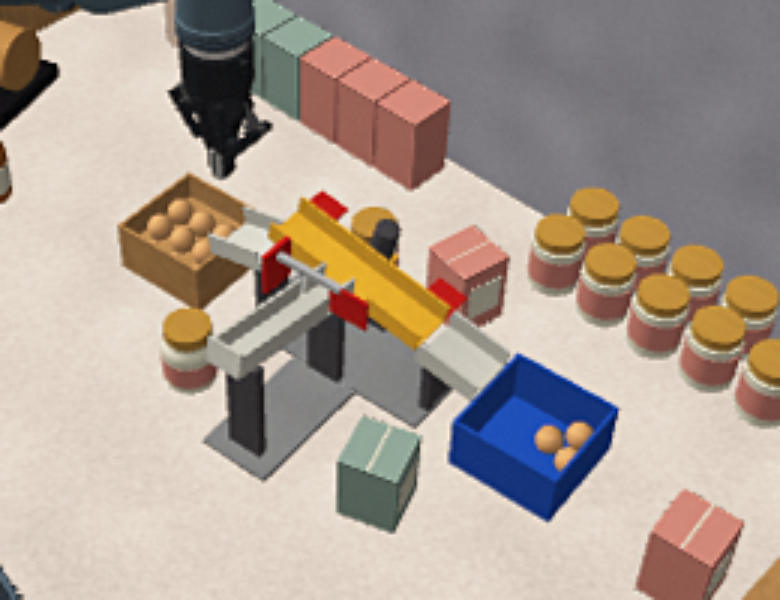

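The side view shows the ramp and gate empty and three stoppers visible in the blue tray; the near wall may hide the fourth. I'll let them settle and check from the top.

>>> apply_moves(moves=[{"jaw": 0, "offset": [0, 0, 0], "rot": [0, 0, 0]}, {"jaw": 0, "offset": [0, 0, 0], "rot": [0, 0, 0]}, {"jaw": 0, "offset": [0, 0, 0], "rot": [0, 0, 0]}, {"jaw": 0, "offset": [0, 0, 0], "rot": [0, 0, 0]}, {"jaw": 0, "offset": [0, 0, 0], "rot": [0, 0, 0]}])

```text
time_s: 11.42
eef_pos: [0.5069, 0.0726, 0.2573]
eef_rot: [-0.0, 0.999, 0.048, -0.0]
wrist_force: [-0.5, 0.1, 0.3]
opening: -0.002
grasp_force: 0.0
```

>>> apply_moves(moves=[{"jaw": 0, "offset": [0, 0, 0], "rot": [0, 0, 0]}, {"jaw": 0, "offset": [0, 0, 0], "rot": [0, 0, 0]}, {"jaw": 0, "offset": [0, 0, 0], "rot": [0, 0, 0]}, {"jaw": 0, "offset": [0, 0, 0], "rot": [0, 0, 0]}, {"jaw": 0, "offset": [0, 0, 0], "rot": [0, 0, 0]}])

```text
time_s: 12.05
eef_pos: [0.5069, 0.0726, 0.2573]
eef_rot: [-0.0, 0.999, 0.048, 0.0]
wrist_force: [0.5, -0.1, 0.5]
opening: -0.0
grasp_force: 0.0
```

>>> apply_moves(moves=[{"jaw": 0, "offset": [0, 0, 0], "rot": [0, 0, 0]}, {"jaw": 0, "offset": [0, 0, 0], "rot": [0, 0, 0]}, {"jaw": 0, "offset": [0, 0, 0], "rot": [0, 0, 0]}, {"jaw": 0, "offset": [0, 0, 0], "rot": [0, 0, 0]}, {"jaw": 0, "offset": [0, 0, 0], "rot": [0, 0, 0]}])

```text
time_s: 12.68
eef_pos: [0.5069, 0.0725, 0.2573]
eef_rot: [0.0, 0.999, 0.048, -0.0]
wrist_force: [0.0, -0.1, -0.2]
opening: 0.001
grasp_force: 0.0
```

>>> apply_moves(moves=[{"jaw": 0, "offset": [0, 0, 0], "rot": [0, 0, 0]}, {"jaw": 0, "offset": [0, 0, 0], "rot": [0, 0, 0]}, {"jaw": 0, "offset": [0, 0, 0], "rot": [0, 0, 0]}, {"jaw": 0, "offset": [0, 0, 0], "rot": [0, 0, 0]}, {"jaw": 0, "offset": [0, 0, 0], "rot": [0, 0, 0]}])

```text
time_s: 13.3
eef_pos: [0.5069, 0.0725, 0.2573]
eef_rot: [0.0, 0.999, 0.048, -0.0]
wrist_force: [-0.4, -0.6, -0.1]
opening: 0.002
grasp_force: 0.0
```

```bash
python3 - <<'E'
from h import *
a,_=ctrl.camera("top")
for _ in range(12): ctrl.camera("top")
b,_=ctrl.camera("top")
s=np.s_[180:240,350:405]
print("tray change",np.abs(a[s].astype(int)-b[s]).max(2).max(),(np.abs(a[s].astype(int)-b[s]).max(2)>25).sum(),ctrl.get_obs()["time_s"])
cv2.imwrite("pics/t6.png",cv2.resize(b[160:290,195:405],None,fx=3.8,fy=3.8)[:,:,::-1])
E
```

```text
tray change 8 0 14.0
```

View pics/t6.png

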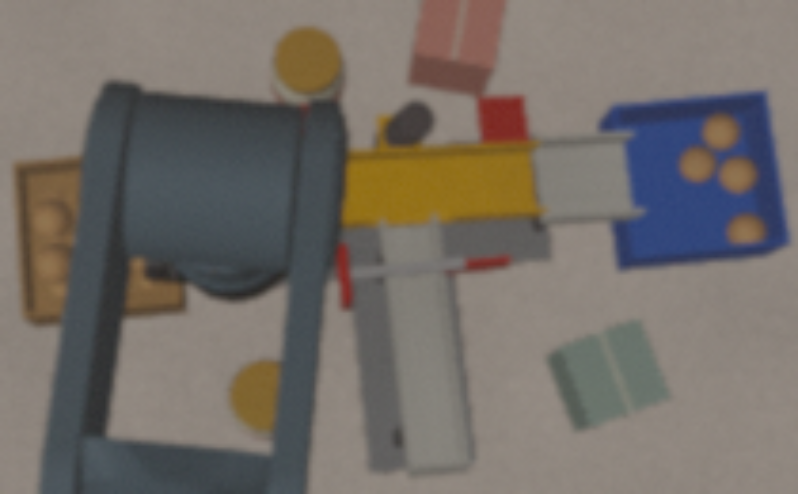

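All four stoppers lie still in the blue tray, at about (720,132), (698,165), (738,175) and (745,230). The shutter is open, the gate is over and the neighbours haven't moved.

```bash
python3 -c "
from bench import ctrl
print(ctrl.hand_in())"
```

```text
the job is handed in; nothing more can be done
None
```

The job is done and handed in at about 14 s: the gate is rocked over, the shutter is fully open, all four stoppers are at rest in the blue tray, and the jars, boxes and bottle were not touched.

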